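# Drive the last leg wedge of a plant stand home

### The arm

A 6-joint arm with a two-finger parallel gripper is mounted at the origin on the work surface. World frame = base frame: x ahead of the robot, y to its left, z up, the work surface at z = 0. Lengths are in m, angles in degrees, forces in N, time in s.
With the tool pointing down it reaches from about 0.35 to 0.875 m from the base axis. Payload 4.2 kg.
Tool frame: the origin (TCP) lies midway between the tips of the shut fingers; the grasp point (between the pads) lies 19 mm behind it; z points along the fingers, y is the direction in which the jaws open and shut (so a half turn about z gives the same grasp; the last joint's range is limited). The gripper opens to 87 mm and grips with 3 to 60 N. Pads are 19 mm wide; open, the fingers measure 117 mm over their backs; the gripper's body (75 mm by 190 mm) begins 51 mm behind the grasp point.
Start: joints at [86.551, 22.042, 0.453, 0, -68.411, -14.817], TCP at [0.196, 0.593, 0.183] pointing down, gripper open.
Joint ranges: [-179.83, 179.83], [-69.29, 118.12], [-61.27, 80.66], [-181.25, 117.63], [-171.15, -9.14], [-177.46, 177.46]. Speed limits (degrees/s): [159.86, 159.86, 180, 180, 180, 180].

### API

Orientations are given as a 3x3 rotation matrix whose columns are the frame's x, y, z axes.
In Python, from station import sense, capture, calibration, finish_job gives the robot as it stands.
- The arm moves only by the tool carry_out, never from a script. Its argument "commands" is one flat list of numbers, 6 for each row, row after row: the shift along the tool's x, y, z in mm, then the turn, a rotation vector about the tool's x, y, z in rad. A call has 1 to 5 rows; each row shifts and turns the pose as measured when the row begins, along the tool's axes as they then stand; what a row does not reach is not made up. A row lasts 1/8 s, in which the tool goes at most 62.5 mm and 10.7 degrees, less where a joint would pass 70% of its speed; a pose out of reach is approached as far as the arm can. A call is refused whole if a number of a shift passes 62.5 or a number of a turn 0.188, either way. A call with a gripper value outside its range is refused whole. "grip" is the finger opening in mm, from 0 to 87, set as the call begins (left out, the last holds). The fingers move at their own pace and stop on an object; the grip force is fixed at half the most. Time passes only in rows, so rows that do not move let the fingers close. It gives the time, the measured TCP pose, the force and the opening at its end, in the units of the state.
- sense(): the state, without advancing time (a new reading comes with each control period).
- capture(name): name is "scene" or "top" or "wrist"; returns the picture (420x560x3 uint8, red, green, blue); there is no depth.
- calibration(name): a dict with "fx", "fy", "cx", "cy" (pixels), "dist" ([k1, k2, p1, p2, k3] as OpenCV has them; the pictures are not rectified), "rvec" (rotation vector, rad) and "tvec" (3), from world to camera coordinates, as OpenCV has them. Camera axes: x right, y down, z forward; pixel columns grow to the right and rows downward; lengths in m; the calibration is good to about 2 mm. A picture is of the moment at which its call begins: read the wrist's pose just before it. calibration takes no time and is no camera call; for the wrist camera it gives the pose at the moment of the call.
- finish_job(): hands the job in, once; it reports no verdict.
The state is a dict: "time_s": time; "joints": joint angles; "joint_velocities": joint speeds; "effort": joint torques, N m; "tcp_pos": TCP position; "ee_rot": TCP orientation; "wrist_force": force on the tool from outside, world axes, zero at the start; "moment": the same for the moment, N m; "gripper_width": opening from 0.0 (shut) to 1.0 (fully open).
Only numpy, scipy, OpenCV 4.12 (cv2) and the standard library are available. Lean on these libraries where they do the work, as an engineer would, in place of code of your own. Each camera call takes 0.05 s, during which the arm holds its last target.

### The job

One wedge of the little plant stand still sticks up; the other three are home. Take the potting tamper by its handle and tap the wedge down with the tamper's flat foot, not with the hand, until it stops moving, then stand the tamper upright back on the bench and let go. Leave the clay pot, the bottle and the succulent where they are.

Things in the scene. Friction and masses are not known exactly. Their poses are not given: they have to be found in the camera images.
- tamper_grip (a point): Wooden potting tamper, loose, standing upright on the bench: a round flat brown foot 58 mm across and 20 mm thick, and a plain round green handle 26 mm thick rising from its middle; 96 mm tall in all, about 0.18 kg. This point is on its axis, mid-handle, 58 mm above the underside; z runs up the handle. It starts at any of four places, bystanders at the others.
- wedge_top (a point): Middle of the upper end of the dark wood wedge that sticks up, 10 by 28 mm seen from above. It slides straight down into its leg end: its top starts 34 to 42 mm above the leg end (151 to 159 mm above the bench) and is 6 mm above it (123 mm above the bench) at its stop. z is up, x points outward from the stand's middle.
- stand: Low round plant stand, fixed to the bench, turned any way: plywood top 200 mm across, its upper face 112 mm above the bench; four leg ends 38 mm across, 65 mm from the middle, 90 degrees apart, reach 117 mm above the bench. Three hold dark wedges that are home (fixed). Origin at its middle on the bench; the proud wedge lies towards its x axis.
- wedge (a joint): How far the wedge has been driven down, in m: 0 to 0.008 at the start, 0.036 at its hard stop. Rubbing holds it with about 9 N, so it stays where it is left, does not spring back and goes down under a steady push or taps of more than that.
- clay_pot: Bystander: empty open terracotta pot, 84 mm in diameter, 80 mm tall, loose; origin at the centre of its underside.
- feed_bottle: Bystander: black plant-food bottle with a paper label, 60 mm in diameter, 140 mm tall, loose; origin at the centre of its underside.
- succulent: Bystander: small leafy plant in a white pot, 84 mm in diameter, pot 70 mm tall, leaves to about 115 mm, loose; origin at the centre of its underside.
Things that resemble listed ones, but are neither listed nor needed, are in the scene too. Leave any blue look-alike of the part that bears tamper_grip alone.

How it is judged:
By the outcome, as a careful person would: the job done as asked, in the order asked, and still so for the second after the job is handed in, with the robot touching nothing.
It also fails if it takes over 58 s, if anything falls off the work surface, if the arm or the gripper's body presses on something with over 40 N, if the wrist force passes 120 N, or if a joint passes its speed limit or range.

## Working session

There is one attempt and no reset: what is moved stays moved. The work goes in short steps, Python scripts to look and compute and a tool call to move; the robot and the scene stay as the last step left them, time stands still between calls to the robot, and variables do not carry over. Pictures are saved under pics/ and viewed, and the job is handed in when it is done.

Besides the shell and the picture viewer there is one more tool, called in YAML: its name, and indented under it one key for each argument. carry_out: Moves the arm, as the interface text tells. Its arguments: {"type":"object","properties":{"commands":{"type":"array"},"grip":{"type":"number"}},"required":["commands"]}

```bash
mkdir -p pics; ls
python3 - <<'E'
from station import *
import cv2
s=sense();print(s)
for n in("scene","top","wrist"):
    c=calibration(n);print(n,c)
    cv2.imwrite(f"pics/{n}0.png",capture(n)[:,:,::-1])
E
```

```text
pics
{'time_s': 0.0, 'joints': array([ 8.65502126e+01,  2.20917912e+01,  3.79470513e-01, -2.85239908e-02,
       -6.84132704e+01, -1.48160483e+01]), 'joint_velocities': array([-0.05415627, -0.07208666, -0.02639831, -0.0298568 ,  0.0397106 ,
        0.08838171]), 'effort': array([ 8.81672750e-04, -3.90668249e+01,  1.87402636e+01,  4.21955645e+00,
        1.10262059e-02, -2.02624051e-04]), 'tcp_pos': array([0.19566806, 0.59284176, 0.18224797]), 'ee_rot': array([[ 9.49554988e-01, -3.13600020e-01, -5.93978097e-04],
       [-3.13600562e-01, -9.49552538e-01, -2.16010530e-03],
       [ 1.13395654e-04,  2.23741062e-03, -9.99997491e-01]]), 'wrist_force': array([-0.18575076, -0.11313916,  0.072512  ]), 'moment': array([-0.03659135,  0.03248782,  0.00749046]), 'gripper_width': 1.000539410385779}
scene {'fx': 405.32282173930054, 'fy': 405.32282173930054, 'cx': 284.38556319521473, 'cy': 212.61747377351477, 'dist': array([-0.08225157,  0.        ,  0.        ,  0.        ,  0.        ]), 'rvec': array([ 1.87097971,  1.82678963, -0.58871751]), 'tvec': array([-0.05207352, -0.36201117,  1.57104407])}
top {'fx': 406.54116471762217, 'fy': 406.54116471762217, 'cx': 284.1793252108939, 'cy': 200.67836036490013, 'dist': array([-0.04512716,  0.        ,  0.        ,  0.        ,  0.        ]), 'rvec': array([ 2.14660024, -2.15369846,  0.16673927]), 'tvec': array([0.04090598, 0.5955267 , 1.16754871])}
wrist {'fx': 321.4547570115454, 'fy': 321.4547570115454, 'cx': 280.48993940276586, 'cy': 212.2813037539108, 'dist': array([-0.05667905,  0.        ,  0.        ,  0.        ,  0.        ]), 'rvec': array([-1.73962578,  2.41041503,  0.31332848]), 'tvec': array([ 0.62442679, -0.03206965,  0.38886376])}
```

View pics/scene0.png

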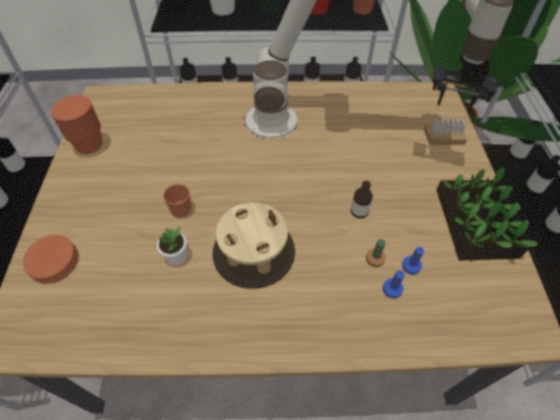

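View pics/top0.png

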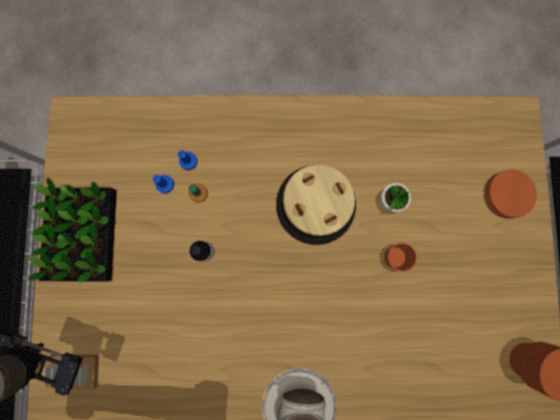

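View pics/wrist0.png

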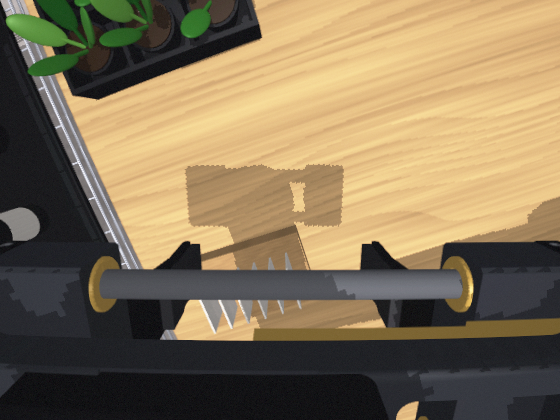

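The top view shows the tamper near (198,191), with the blue look-alikes at (187,160) and (163,184). The stand is near (319,203). In the scene view the wedge at (272,217) looks like the proud one. I'll zoom in to confirm and measure.

```bash
cat > h.py <<'E'
import numpy as np, cv2
from station import *
def cam(n,c=None):
    c=c or calibration(n)
    K=np.array([[c['fx'],0,c['cx']],[0,c['fy'],c['cy']],[0,0,1.]]);R=cv2.Rodrigues(np.array(c['rvec']))[0]
    return K,np.array(c['dist']),R,np.array(c['tvec'])
def ray(n,px,c=None):
    K,d,R,t=cam(n,c)
    u=cv2.undistortPoints(np.array([[px]],float),K,d)[0,0]
    v=R.T@np.array([u[0],u[1],1]);return -R.T@t,v/np.linalg.norm(v)
def onz(n,px,z,c=None):
    o,v=ray(n,px,c);return o+v*(z-o[2])/v[2]
def two(a,b):
    (o1,v1),(o2,v2)=a,b
    s=np.linalg.lstsq(np.c_[v1,-v2],o2-o1,rcond=None)[0]
    p,q=o1+s[0]*v1,o2+s[1]*v2
    return (p+q)/2,np.linalg.norm(p-q)
def proj(n,p,c=None):
    K,d,R,t=cam(n,c)
    return cv2.projectPoints(np.array([p],float),cv2.Rodrigues(R)[0],t,K,d)[0][0,0]
E
python3 - <<'E'
import cv2,numpy as np
a=cv2.imread('pics/top0.png');b=cv2.imread('pics/scene0.png')
A=cv2.resize(a[150:250,270:370],None,fx=4,fy=4,interpolation=cv2.INTER_CUBIC)
B=cv2.resize(b[190:290,205:305],None,fx=4,fy=4,interpolation=cv2.INTER_CUBIC)
C=cv2.resize(a[140:215,145:220],(300,300),interpolation=cv2.INTER_CUBIC)
D=cv2.resize(b[230:305,360:435],(300,300),interpolation=cv2.INTER_CUBIC)
cv2.imwrite('pics/z1.png',np.hstack([A,B]));cv2.imwrite('pics/z2.png',np.hstack([C,D]))
E
```

```text
(no output)
```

View pics/z1.png

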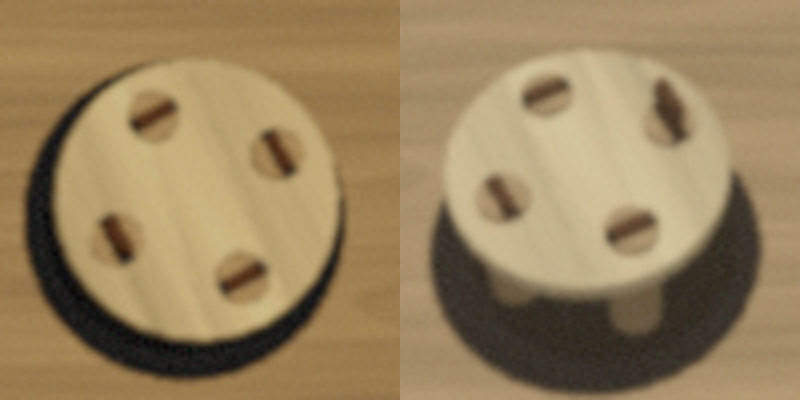

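View pics/z2.png

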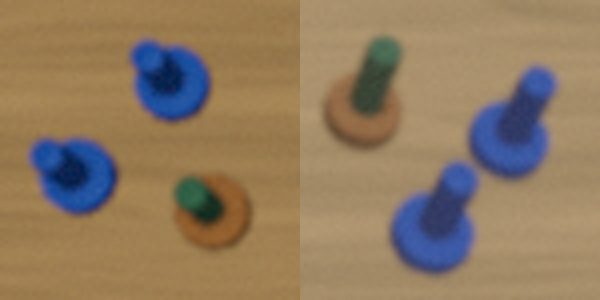

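Run:
```python
from h import *
a=cv2.imread('pics/top0.png');b=cv2.imread('pics/scene0.png')
def m(img,lo,hi,roi):
    h=cv2.cvtColor(img,cv2.COLOR_BGR2HSV);k=cv2.inRange(h,lo,hi);o=np.zeros_like(k);x0,y0,x1,y1=roi;o[y0:y1,x0:x1]=k[y0:y1,x0:x1];return o
def info(k,t):
    cs,_=cv2.findContours(k,cv2.RETR_EXTERNAL,cv2.CHAIN_APPROX_NONE)
    for c in cs:
        if cv2.contourArea(c)>8: print(t,cv2.contourArea(c),cv2.boundingRect(c),cv2.fitEllipse(c) if len(c)>5 else '')
for n,im,roi in(('top',a,(180,178,215,210)),('scene',b,(360,235,390,270))):
    info(m(im,(35,60,20),(95,255,200),roi),n+' green')
    info(m(im,(3,110,90),(16,255,200),roi),n+' brown')
# stand legs in top
L=[(155,115),(277,153),(242,278),(116,239)]
P=[onz('top',(x/4+270-.4,y/4+150-.4),.117) for x,y in L]
c=np.mean(P,0);print(c)
for p in P: print(p,np.linalg.norm(p-c),np.degrees(np.arctan2(*(p-c)[1::-1])))
S=[(547-400,95),(668-400,122),(633-400,230),(502-400,198)]
P=[onz('scene',(x/4+205-.4,y/4+190-.4),.117) for x,y in S]
c=np.mean(P,0);print(c)
for p in P: print(p,np.linalg.norm(p-c),np.degrees(np.arctan2(*(p-c)[1::-1])))
print('foot top',onz('top',(198,192.5),.02),'foot scene',onz('scene',(375.5,257),.02))
print('htop',onz('top',(193,188),.096),onz('scene',(380.5,242.5),.096))
for z in(.155,.123):print(z,'wedge top', onz('top',(115/4+270,238/4+150),z),onz('scene',(264/4+205,84/4+190),z))
```

```text
top green 61.5 (189, 185, 11, 10) ((193.93124389648438, 189.3184356689453), (6.689150333404541, 12.190750122070312), 127.04469299316406)
top brown 165.5 (188, 183, 20, 20) ((198.02220153808594, 192.71083068847656), (17.602754592895508, 18.08203125), 151.91610717773438)
scene green 22.0 (378, 240, 6, 9) ((380.5650939941406, 243.77247619628906), (5.069142818450928, 7.669183254241943), 165.52337646484375)
scene brown 165.0 (366, 249, 20, 18) ((375.10992431640625, 257.68017578125), (16.388389587402344, 18.23355484008789), 115.47705078125)
[ 0.59056829 -0.05784896  0.117     ]
[ 0.64830322 -0.02876264  0.117     ] 0.06464778161357596 26.73854117515277
[ 0.62092288 -0.11432699  0.117     ] 0.06411839662037869 -61.74381962149482
[ 0.53273276 -0.08785803  0.117     ] 0.06515745187280933 -152.5766014544789
[ 5.60314316e-01 -4.48187502e-04  1.17000000e-01] 0.06488568548608398 117.79217576062955
[ 0.59417496 -0.05731268  0.117     ]
[ 0.53771653 -0.0873297   0.117     ] 0.0639419667089074 -152.00194131038563
[ 0.5629629  -0.00126942  0.117     ] 0.06414856571343683 119.11465879483946
[ 0.65162135 -0.02564766  0.117     ] 0.06559543729202003 28.863988778979873
[ 0.62439904 -0.11500392  0.117     ] 0.06512891559604637 -62.35023585363073
foot top [0.62492387 0.30106734 0.02      ] foot scene [0.63319536 0.30241131 0.02      ]
htop [0.62527055 0.3001644  0.096     ] [0.63077448 0.30198653 0.096     ]
0.155 wedge top [0.55516744 0.0008726  0.155     ] [ 0.55926787 -0.00240245  0.155     ]
0.123 wedge top [ 0.55914592 -0.00058865  0.123     ] [ 0.53540771 -0.00264332  0.123     ]
```

Both views agree on the proud wedge at about (0.561, -0.001), and only a top height near 0.155 fits both. The stand's centre is at about (0.592, -0.0575). The tamper is at about (0.628, 0.301). I'll take the jaw heading at about 137°, which keeps the fingers away from the two blue look-alikes.

```bash
cat > plan.py <<'E'
import sys
from h import *
from scipy.spatial.transform import Rotation as Ro
def plan(pos,head,n):
    s=sense();p=np.array(s['tcp_pos']);R=np.array(s['ee_rot'])
    a=np.radians(head);y=np.array([np.cos(a),np.sin(a),0]);z=np.array([0,0,-1.]);T=np.c_[np.cross(y,z),y,z]
    w=Ro.from_matrix(R.T@T).as_rotvec()/n;d=(np.array(pos)-p)/n*1000
    for i in range(min(n,5)):
        print(*np.round(R.T@d,1),*np.round(w,3),sep=', ',end=',\n'); R=R@Ro.from_rotvec(w).as_matrix()
if __name__=='__main__':
    v=list(map(float,sys.argv[1:]));s=sense()
    print('t',s['time_s'],'p',np.round(s['tcp_pos'],4),'yh',np.degrees(np.arctan2(s['ee_rot'][1][1],s['ee_rot'][0][1])),'z',np.round(s['ee_rot'][:,2],4),'F',np.round(s['wrist_force'],2),'g',s['gripper_width'],'q',np.round(s['joints'],1))
    if v: plan(v[:3],v[3],int(v[4]))
E
python3 plan.py 0.60 0.30 0.23 137 13
```

```text
t 0.15 p [0.1957 0.593  0.1825] yh -108.27195423567792 z [-4.0e-04 -1.6e-03 -1.0e+00] F [-0.51  0.18  0.32] g 1.0008233480477018 q [ 86.6  22.1   0.4  -0.  -68.4 -14.8]
36.6, 11.7, -3.6, 0.0, -0.0, 0.154,
38.0, 5.9, -3.6, 0.0, -0.0, 0.154,
38.4, 0.0, -3.6, 0.0, -0.0, 0.154,
38.0, -5.9, -3.6, 0.0, -0.0, 0.154,
36.6, -11.6, -3.6, 0.0, -0.0, 0.154,
```

carry_out:
  commands: [36,12,-12,0,0,0.154,38,6,-12,0,0,0.154,38,0,-12,0,0,0.154,38,-6,-10,0,0,0.154,37,-12,0,0,0,0.154]
  grip: 87

```text
time_s: 0.78
tcp_pos: [0.3516, 0.4764, 0.2274]
ee_rot: [[0.446, -0.895, -0.002], [-0.895, -0.446, -0.006], [0.005, 0.004, -1.0]]
wrist_force: [-0.3, -0.5, 0.2]
gripper_width: 0.999
```

```bash
python3 plan.py 0.60 0.30 0.23 137 8
```

```text
t 0.775 p [0.3516 0.4764 0.2274] yh -153.525658939764 z [-0.0017 -0.0063 -1.    ] F [-0.26 -0.5   0.24] g 0.9989141510500704 q [ 69.3  17.5   0.1   0.  -72.9 -42.8]
33.6, -18.0, -0.2, 0.0, -0.001, 0.152,
30.5, -22.8, -0.3, 0.0, -0.001, 0.152,
26.7, -27.2, -0.3, 0.0, -0.001, 0.152,
22.3, -30.9, -0.3, 0.0, -0.001, 0.152,
17.4, -33.9, -0.3, 0.0, -0.001, 0.152,
```

carry_out:
  commands: [34,-18,0,0,0,0.152,30,-23,0,0,0,0.152,27,-27,0,0,0,0.152,22,-31,0,0,0,0.152,17,-34,0,0,0,0.152]

```text
time_s: 1.4
tcp_pos: [0.5099, 0.36, 0.2263]
ee_rot: [[-0.318, -0.948, -0.004], [-0.948, 0.318, -0.008], [0.009, 0.001, -1.0]]
wrist_force: [-0.5, 1.2, 0.0]
gripper_width: 0.998
```

```bash
python3 plan.py 0.60 0.30 0.23 137 4
```

```text
t 1.4 p [0.5099 0.36   0.2263] yh 161.4513155359118 z [-0.0041 -0.008  -1.    ] F [-0.49  1.23  0.04] g 0.9979903348539408 q [ 50.1  20.8   4.7   0.1 -74.4 -68.7]
7.1, -26.1, -0.9, -0.0, -0.002, 0.107,
4.2, -26.7, -0.9, -0.0, -0.002, 0.107,
1.4, -27.0, -0.9, -0.0, -0.002, 0.107,
-1.5, -27.0, -0.9, -0.0, -0.002, 0.107,
```

carry_out:
  commands: [7,-26,-1,0,-0.002,0.107,4,-27,-1,0,-0.002,0.107,1,-27,-1,0,-0.002,0.107,-2,-27,-1,0,-0.002,0.107,0,0,0,0,0,0]

```text
time_s: 2.02
tcp_pos: [0.6038, 0.2954, 0.227]
ee_rot: [[-0.697, -0.717, -0.005], [-0.717, 0.697, -0.004], [0.006, 0.001, -1.0]]
wrist_force: [-0.1, -0.3, 0.1]
gripper_width: 0.996
```

Run:
```python
from h import *
import json
s=sense();c=calibration('wrist');im=capture('wrist');cv2.imwrite('pics/w1.png',im[:,:,::-1])
json.dump({k:np.array(v).tolist() for k,v in c.items()},open('w1.json','w'))
print(s['tcp_pos'],s['ee_rot'])
print(proj('wrist',(.628,.301,.096),c),proj('wrist',(.628,.301,.02),c),proj('wrist',s['tcp_pos'],c))
```

```text
[0.60378848 0.29541331 0.22703258] [[-6.96801891e-01 -7.17248160e-01 -4.71193038e-03]
 [-7.17237224e-01  6.96817573e-01 -4.00430651e-03]
 [ 6.15543737e-03  5.89363518e-04 -9.99980881e-01]]
[267.71054018 215.32466294] [269.91698904 200.08456452] [280.26657196 236.49468467]
```

View pics/w1.png

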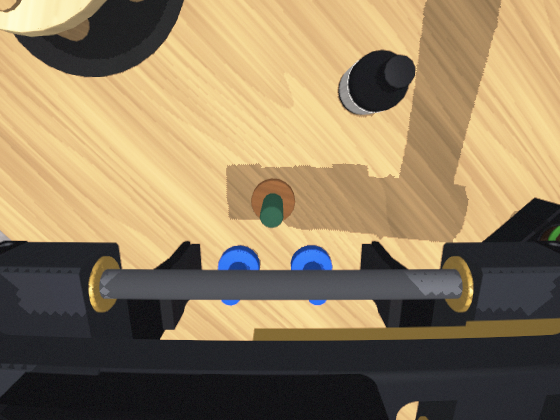

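The wrist view shows the tamper's foot at about (273,201) and its green top at about (271,213). The two blue look-alikes are at (238,265) and (312,265). I'll refine the tamper position.

Run:
```python
from h import *
import json
c=json.load(open('w1.json'));im=cv2.imread('pics/w1.png')
h=cv2.cvtColor(im,cv2.COLOR_BGR2HSV)[170:235,240:305]
g=cv2.inRange(h,(50,70,20),(95,255,255));b=cv2.inRange(h,(3,120,60),(13,255,255))|g
for t,k in(('g',g),('b',b)):
    cs,_=cv2.findContours(k,0,1);q=max(cs,key=cv2.contourArea)+np.array([240,170]);print(t,cv2.boundingRect(q),cv2.minEnclosingCircle(q))
x,y,w,hh=0,0,0,0
z=cv2.resize(im[170:240,235:315],(800,700)[0:2],interpolation=1);cv2.imwrite('pics/w1z.png',cv2.resize(z,(640,560)))
```

```text
g (260, 194, 23, 33) ((271.5, 210.0), 16.37843894958496)
b (252, 179, 43, 48) ((273.0, 202.5), 24.026126861572266)
```

View pics/w1z.png

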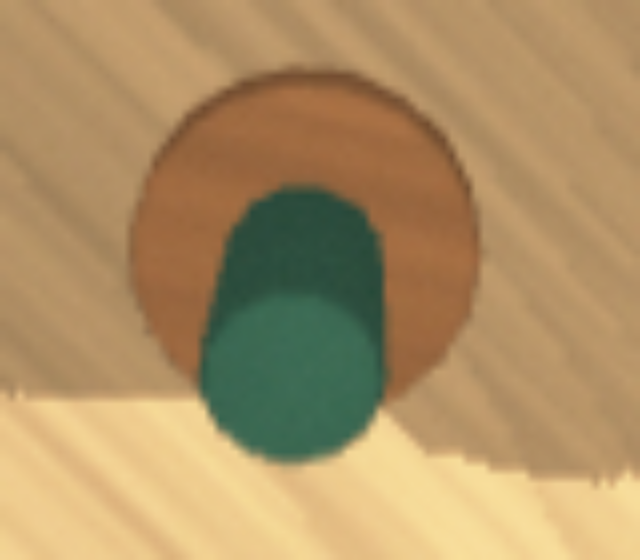

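```bash
python3 - <<'E'
from h import *
import json
c=json.load(open('w1.json'))
print(onz('wrist',(271.2,216.8),.096,c),onz('wrist',(272.7,200.4),.02,c))
E
python3 plan.py 0.6305 0.2995 0.11 137 4
```

```text
[0.6264751  0.30477443 0.096     ] [0.62570376 0.3038246  0.02      ]
t 2.075 p [0.603  0.296  0.2271] yh 135.9154151169844 z [-0.005  -0.0039 -1.    ] F [0.58 0.5  0.09] g 0.9963548809760798 q [ 39.9  25.6  12.3  -0.  -77.  -84. ]
-5.6, -4.3, 29.2, 0.0, -0.002, -0.005,
-5.5, -4.4, 29.2, 0.0, -0.002, -0.005,
-5.5, -4.4, 29.3, 0.0, -0.002, -0.005,
-5.4, -4.4, 29.3, 0.0, -0.002, -0.005,
```

```bash
python3 plan.py 0.627 0.3025 0.12 137 4
```

```text
t 2.075 p [0.603  0.296  0.2271] yh 135.9154151169844 z [-0.005  -0.0039 -1.    ] F [0.58 0.5  0.09] g 0.9963548809760798 q [ 39.9  25.6  12.3  -0.  -77.  -84. ]
-5.5, -3.2, 26.7, 0.0, -0.002, -0.005,
-5.4, -3.2, 26.7, 0.0, -0.002, -0.005,
-5.4, -3.2, 26.8, 0.0, -0.002, -0.005,
-5.3, -3.3, 26.8, 0.0, -0.002, -0.005,
```

carry_out:
  commands: [-5.5,-3,27,0,-0.002,0,-5.5,-3,27,0,-0.002,0,-5.5,-3,27,0,-0.002,0,-5.5,-3,27,0,-0.002,0,0,0,0,0,0,0]

```text
time_s: 2.7
tcp_pos: [0.6234, 0.307, 0.1167]
ee_rot: [[-0.689, -0.725, -0.0], [-0.725, 0.689, 0.003], [-0.002, 0.002, -1.0]]
wrist_force: [-1.0, 0.1, 0.7]
gripper_width: 1.001
```

```bash
python3 - <<'E'
from h import *
c=calibration('wrist');im=capture('wrist');cv2.imwrite('pics/w2.png',im[:,:,::-1])
for z in(.02,.096):print(proj('wrist',(.627,.3025,z),c))
E
python3 plan.py 0.627 0.3025 0.041 136 4
```

```text
[274.08447584 201.87403431]
[272.30535631 225.92205556]
t 2.75 p [0.6245 0.3076 0.1187] yh 136.48041811692428 z [ 0.0032  0.0047 -1.    ] F [0.91 0.22 0.08] g 1.0012571998209927 q [ 39.4  31.3   6.3  -0.1 -64.7 -82.9]
0.6, -1.4, 19.4, 0.0, 0.001, 0.002,
0.6, -1.4, 19.4, 0.0, 0.001, 0.002,
0.5, -1.3, 19.4, 0.0, 0.001, 0.002,
0.5, -1.3, 19.4, 0.0, 0.001, 0.002,
```

View pics/w2.png

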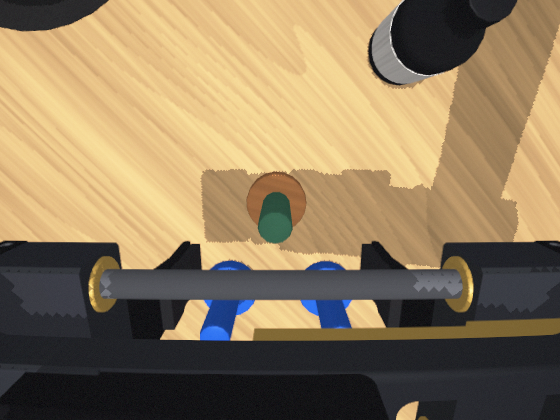

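The handle top appears at (275,226) and was predicted at (272,226), about 2 mm off along the jaw axis. That's good enough to descend.

carry_out:
  commands: [0.5,-1,20,0,0,0,0.5,-1,20,0,0,0,0.5,-1,20,0,0,0,0.5,-1,18,0,0,0,0,0,0,0,0,0]

```text
time_s: 3.38
tcp_pos: [0.6294, 0.3085, 0.0491]
ee_rot: [[-0.684, -0.729, 0.017], [-0.729, 0.684, 0.013], [-0.021, -0.003, -1.0]]
wrist_force: [1.0, 0.6, 0.7]
gripper_width: 0.998
```

```bash
python3 plan.py 0.627 0.3025 0.041 136 1
```

```text
t 3.375 p [0.6294 0.3085 0.0491] yh 136.83403440996418 z [ 0.0167  0.0128 -0.9998] F [1.04 0.62 0.69] g 0.9978139910656467 q [ 39.3  34.7   1.6   0.  -55.7 -82.5]
6.2, -2.3, 8.0, -0.003, 0.021, 0.015,
```

carry_out:
  commands: [6,-2,8,-0.003,0.021,0.01,0,0,0,0,0,0]

```text
time_s: 3.62
tcp_pos: [0.6277, 0.3034, 0.0427]
ee_rot: [[-0.691, -0.723, 0.002], [-0.723, 0.691, 0.0], [-0.002, -0.001, -1.0]]
wrist_force: [-0.2, -0.1, 0.4]
gripper_width: 0.994
```

```bash
python3 plan.py 0.627 0.3025 0.041 136 1
```

```text
t 3.625 p [0.6277 0.3034 0.0427] yh 136.2669721645987 z [ 1.8e-03  4.0e-04 -1.0e+00] F [-0.19 -0.11  0.37] g 0.994272029958929 q [ 39.1  35.3   1.7   0.1 -56.3 -82.8]
1.1, -0.1, 1.7, -0.001, 0.002, 0.005,
```

Position is good. Closing the gripper.

carry_out:
  commands: [0,0,0,0,0,0,0,0,0,0,0,0,0,0,0,0,0,0,0,0,0,0,0,0,0,0,0,0,0,0]
  grip: 20

```text
time_s: 4.25
tcp_pos: [0.6286, 0.3038, 0.0442]
ee_rot: [[-0.691, -0.723, 0.004], [-0.723, 0.691, 0.002], [-0.004, -0.002, -1.0]]
wrist_force: [-0.5, -0.6, -0.7]
gripper_width: 0.522
```

carry_out:
  commands: [0,0,0,0,0,0,0,0,0,0,0,0,0,0,0,0,0,0,0,0,0,0,0,0]
  grip: 0

```text
time_s: 4.75
tcp_pos: [0.6284, 0.304, 0.0442]
ee_rot: [[-0.691, -0.723, 0.004], [-0.723, 0.691, 0.002], [-0.004, -0.001, -1.0]]
wrist_force: [1.1, 0.2, -0.1]
gripper_width: 0.289
```

```bash
python3 plan.py 0.627 0.3025 0.241 136 5
```

```text
t 4.75 p [0.6284 0.304  0.0442] yh 136.28035842485204 z [ 0.0038  0.0019 -1.    ] F [ 1.08  0.21 -0.12] g 0.28892347657730255 q [ 39.1  35.2   1.8   0.1 -56.3 -82.8]
0.2, -0.1, -39.4, -0.0, 0.001, 0.001,
0.3, -0.1, -39.4, -0.0, 0.001, 0.001,
0.3, -0.0, -39.4, -0.0, 0.001, 0.001,
0.3, -0.0, -39.4, -0.0, 0.001, 0.001,
0.4, -0.0, -39.4, -0.0, 0.001, 0.001,
```

carry_out:
  commands: [0,0,0,0,0,0,0,0,0,0,0,0]

```text
time_s: 5.0
tcp_pos: [0.6284, 0.304, 0.0442]
ee_rot: [[-0.691, -0.723, 0.004], [-0.723, 0.691, 0.002], [-0.004, -0.001, -1.0]]
wrist_force: [-0.5, 0.2, 1.0]
gripper_width: 0.285
```

carry_out:
  commands: [0,0,-15,0,0,0,0,0,-30,0,0,0,0,0,-40,0,0,0,0,0,-40,0,0,0,0,0,-40,0,0,0]

```text
time_s: 5.62
tcp_pos: [0.6255, 0.3018, 0.2113]
ee_rot: [[-0.692, -0.722, -0.005], [-0.722, 0.692, -0.004], [0.006, 0.001, -1.0]]
wrist_force: [1.3, 0.3, -0.8]
gripper_width: 0.289
```

```bash
python3 - <<'E'
from h import *
im=capture('scene');cv2.imwrite('pics/s2.png',im[:,:,::-1])
E
python3 plan.py 0.561 -0.001 0.235 110 9
```

```text
t 5.675 p [0.6287 0.3027 0.2191] yh 136.27222368472079 z [ 6.5e-03  5.0e-04 -1.0e+00] F [2.23 0.04 4.8 ] g 0.290046319760695 q [ 39.1  28.1  15.1   0.2 -76.7 -82.8]
29.6, -17.9, -1.8, -0.0, 0.001, 0.051,
28.6, -19.4, -1.8, -0.0, 0.001, 0.051,
27.6, -20.8, -1.8, -0.0, 0.001, 0.051,
26.5, -22.2, -1.8, -0.0, 0.001, 0.051,
25.3, -23.5, -1.8, -0.0, 0.001, 0.051,
```

View pics/s2.png

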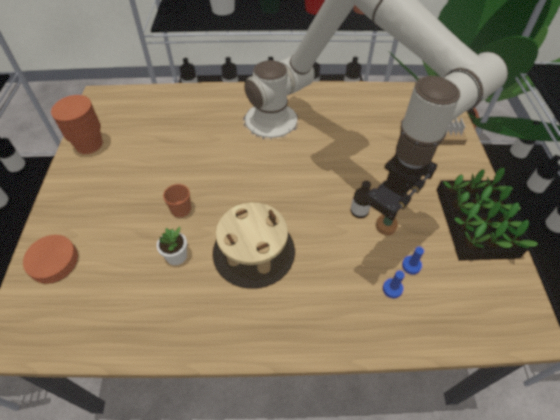

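The tamper is lifted cleanly in the scene view, with its foot hanging near (386,226). Now carrying it toward the wedge.

carry_out:
  commands: [30,-18,-4,0,0,0.03,29,-19,-4,0,0,0.03,28,-20,-4,0,0,0.03,28,-21,-4,0,0,0.03,26,-22,-4,0,0,0.03]

```text
time_s: 6.3
tcp_pos: [0.592, 0.1307, 0.2427]
ee_rot: [[-0.792, -0.61, 0.012], [-0.61, 0.792, 0.004], [-0.012, -0.004, -1.0]]
wrist_force: [0.4, -0.2, -1.1]
gripper_width: 0.29
```

```bash
python3 - <<'E'
from h import *
import json
c=calibration('wrist');im=capture('wrist');cv2.imwrite('pics/w3.png',im[:,:,::-1])
json.dump({k:np.array(v).tolist() for k,v in c.items()},open('w3.json','w'))
print(proj('wrist',(.560,-.001,.155),c))
E
python3 plan.py 0.561 -0.001 0.235 125 4
```

```text
[180.40034601  83.40439882]
t 6.35 p [0.591  0.1271 0.244 ] yh 127.39483589240291 z [ 0.0114  0.0028 -0.9999] F [-2.9  -1.65 -0.84] g 0.2891400218451261 q [ 27.6  17.7   2.6   0.2 -74.3 -80.2]
25.4, -20.9, 2.1, -0.001, 0.003, 0.01,
25.2, -21.1, 2.1, -0.001, 0.003, 0.01,
25.0, -21.4, 2.2, -0.001, 0.003, 0.01,
24.7, -21.7, 2.2, -0.001, 0.003, 0.01,
```

View pics/w3.png

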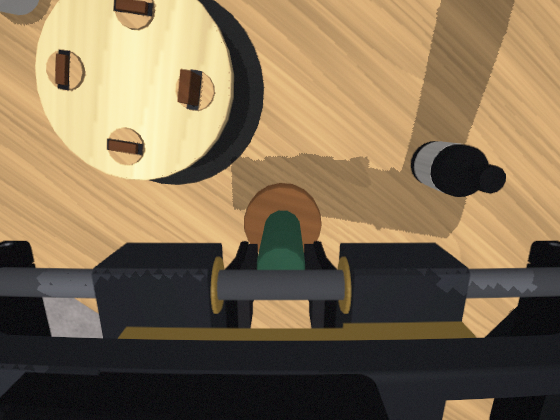

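The wrist view shows the proud wedge with its top face at about (184,88). The held tamper is upright, with its foot at (283,217).

Run:
```python
from h import *
import json
c=json.load(open('w3.json'));im=cv2.imread('pics/w3.png')
for z in(.151,.155,.159):print(z,onz('wrist',(184,88),z,c))
cv2.imwrite('pics/w3z.png',cv2.resize(im[55:125,150:230],(640,560),interpolation=1))
print('leg',onz('wrist',(195.5,90),.117,c))
print('foot', onz('wrist',(283,219),.1998,c),onz('wrist',(283,219),.215,c))
```

```text
0.151 [0.56163207 0.00237695 0.151     ]
0.155 [0.56125218 0.00354054 0.155     ]
0.159 [0.56087228 0.00470413 0.159     ]
leg [0.55969118 0.00246564 0.117     ]
foot [0.59141497 0.1328495  0.1998    ] [0.58781854 0.129998   0.215     ]
```

View pics/w3z.png

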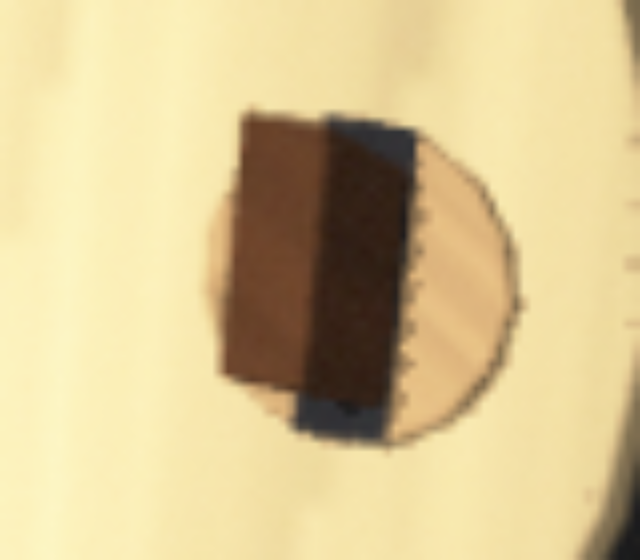

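```bash
python3 plan.py 0.561 0.001 0.230 125 4
```

```text
t 6.35 p [0.591  0.1271 0.244 ] yh 127.39483589240291 z [ 0.0114  0.0028 -0.9999] F [-2.9  -1.65 -0.84] g 0.2891400218451261 q [ 27.6  17.7   2.6   0.2 -74.3 -80.2]
25.1, -20.5, 3.3, -0.001, 0.003, 0.01,
24.9, -20.7, 3.4, -0.001, 0.003, 0.01,
24.7, -21.0, 3.4, -0.001, 0.003, 0.01,
24.5, -21.3, 3.5, -0.001, 0.003, 0.01,
```

carry_out:
  commands: [25,-21,3,0,0.003,0.01,25,-21,3,0,0.003,0.01,25,-21,3,0,0.003,0.01,24,-21,3,0,0.003,0.01,0,0,0,0,0,0]

```text
time_s: 6.98
tcp_pos: [0.5598, -0.0041, 0.2341]
ee_rot: [[-0.82, -0.573, 0.005], [-0.573, 0.82, -0.003], [-0.003, -0.005, -1.0]]
wrist_force: [0.4, -0.1, -1.4]
gripper_width: 0.286
```

```bash
python3 plan.py 0.561 0.001 0.215 125 1
```

```text
t 6.975 p [ 0.5598 -0.0041  0.2341] yh 124.94937233904547 z [ 0.0054 -0.0029 -1.    ] F [ 0.38 -0.08 -1.37] g 0.28610259433692536 q [ 16.3  13.6  -4.4   0.3 -71.7 -71.5]
-3.9, 3.6, 19.1, -0.005, 0.003, -0.001,
```

carry_out:
  commands: [-4,3.5,10,-0.005,0.003,0,0,0,0,0,0,0,0,0,0,0,0,0]

```text
time_s: 7.35
tcp_pos: [0.5617, 0.003, 0.2237]
ee_rot: [[-0.819, -0.574, 0.001], [-0.574, 0.819, 0.0], [-0.001, -0.0, -1.0]]
wrist_force: [-0.3, -0.4, -1.0]
gripper_width: 0.287
```

```bash
python3 - <<'E'
from h import *
for n in('scene','wrist'):
    im=capture(n);
    if n=='scene': im=cv2.resize(im[150:290,190:330],(560,560),interpolation=1)
    cv2.imwrite(f'pics/{n}4.png',im[:,:,::-1])
E
python3 plan.py 0.561 0.001 0.215 125 1
```

```text
t 7.45 p [0.5615 0.0029 0.2235] yh 125.03047075291923 z [ 3.e-04  4.e-04 -1.e+00] F [-0.14 -0.67 -1.73] g 0.2856312241549802 q [ 16.8  14.3  -4.9  -0.  -70.8 -71.8]
1.5, -1.3, 8.5, 0.0, 0.0, 0.001,
```

View pics/scene4.png

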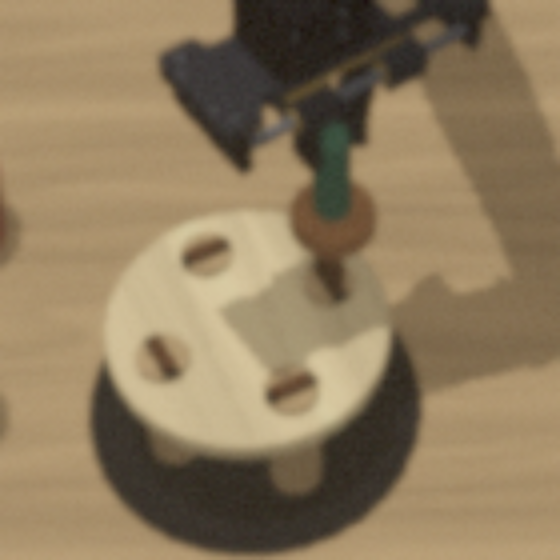

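View pics/wrist4.png

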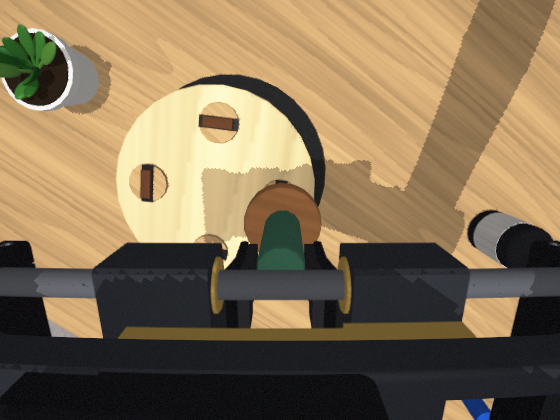

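Run:
```python
from h import *
print(onz('scene',(333/4+190,212/4+150),.199))
```

```text
[0.56571675 0.00411766 0.199     ]
```

carry_out:
  commands: [1,-1,8,0,0,0,0,0,7,0,0,0,0,0,4,0,0,0,0,0,0,0,0,0]

```text
time_s: 7.95
tcp_pos: [0.561, 0.0017, 0.2027]
ee_rot: [[-0.819, -0.574, -0.001], [-0.574, 0.819, 0.0], [0.0, 0.001, -1.0]]
wrist_force: [-0.5, 1.0, -0.4]
gripper_width: 0.288
```

carry_out:
  commands: [0,0,4,0,0,0,0,0,4,0,0,0,0,0,4,0,0,0]

```text
time_s: 8.32
tcp_pos: [0.5624, 0.0017, 0.1927]
ee_rot: [[-0.818, -0.575, 0.004], [-0.575, 0.818, 0.0], [-0.003, -0.002, -1.0]]
wrist_force: [-2.4, 1.8, 8.3]
gripper_width: 0.285
```

carry_out:
  commands: [0,0,4,0,0,0,0,0,4,0,0,0,0,0,4,0,0,0]

```text
time_s: 8.7
tcp_pos: [0.5637, 0.0024, 0.1872]
ee_rot: [[-0.817, -0.577, 0.01], [-0.577, 0.817, 0.001], [-0.009, -0.005, -1.0]]
wrist_force: [-3.1, 2.9, 7.9]
gripper_width: 0.283
```

```bash
python3 plan.py 0.561 0.0 0.167 125 4
```

```text
t 8.7 p [0.5637 0.0024 0.1872] yh 125.21268238501565 z [ 1.050e-02  9.000e-04 -9.999e-01] F [-3.07  2.86  7.87] g 0.2829245822354237 q [ 16.8  15.6  -8.5   0.1 -65.3 -71.6]
1.0, -0.1, 5.0, -0.001, 0.002, 0.001,
0.9, -0.1, 5.0, -0.001, 0.002, 0.001,
0.9, -0.1, 5.1, -0.001, 0.002, 0.001,
0.9, -0.1, 5.1, -0.001, 0.002, 0.001,
```

carry_out:
  commands: [1,0,6,-0.001,0.004,0.001,1,0,6,-0.001,0.003,0,0.5,0,6,0,0.002,0]

```text
time_s: 9.07
tcp_pos: [0.5631, 0.002, 0.1761]
ee_rot: [[-0.816, -0.578, 0.009], [-0.578, 0.816, -0.001], [-0.007, -0.006, -1.0]]
wrist_force: [-3.2, 1.9, 8.2]
gripper_width: 0.286
```

```bash
python3 plan.py 0.561 0.0 0.167 125 3
```

```text
t 9.075 p [0.5631 0.002  0.1761] yh 125.28301201642336 z [ 0.0093 -0.0014 -1.    ] F [-3.22  1.93  8.21] g 0.28594291961530593 q [ 16.8  16.   -9.6   0.3 -63.9 -71.7]
1.0, -0.1, 3.0, -0.002, 0.002, 0.002,
1.0, -0.1, 3.0, -0.002, 0.002, 0.002,
1.0, -0.1, 3.0, -0.002, 0.002, 0.002,
```

carry_out:
  commands: [1,0,5,-0.002,0.003,0.001,1,0,5,-0.002,0.003,0]

```text
time_s: 9.32
tcp_pos: [0.5627, 0.0016, 0.1705]
ee_rot: [[-0.816, -0.578, 0.007], [-0.578, 0.816, -0.001], [-0.006, -0.005, -1.0]]
wrist_force: [-2.5, 2.1, 7.4]
gripper_width: 0.285
```

carry_out:
  commands: [0.5,0,5,-0.001,0.002,0,0.5,0,5,-0.001,0.002,0]

```text
time_s: 9.57
tcp_pos: [0.5639, 0.0018, 0.1666]
ee_rot: [[-0.815, -0.58, 0.01], [-0.58, 0.815, -0.001], [-0.008, -0.007, -1.0]]
wrist_force: [-6.5, 3.9, 20.5]
gripper_width: 0.287
```

carry_out:
  commands: [0.5,0,4,-0.001,0.003,0,0.5,0,4,-0.001,0.003,0]

```text
time_s: 9.82
tcp_pos: [0.5651, 0.0024, 0.1667]
ee_rot: [[-0.813, -0.582, 0.013], [-0.582, 0.813, -0.001], [-0.01, -0.008, -1.0]]
wrist_force: [-5.5, 2.4, 12.8]
gripper_width: 0.286
```

```bash
python3 - <<'E'
from h import *
im=capture('scene');cv2.imwrite('pics/s5.png',cv2.resize(im[150:290,190:330],(560,560),interpolation=1)[:,:,::-1])
E
python3 plan.py 0.561 0.0 0.22 125 3
```

```text
t 9.875 p [0.5653 0.0024 0.1667] yh 125.58875912740766 z [ 0.013  -0.0013 -0.9999] F [-4.84  2.98 12.59] g 0.28578415077690583 q [ 16.8  16.5 -10.3   0.3 -62.4 -71.4]
1.4, 0.0, -17.8, -0.003, 0.003, 0.003,
1.5, 0.1, -17.8, -0.003, 0.003, 0.003,
1.6, 0.1, -17.8, -0.003, 0.003, 0.003,
```

View pics/s5.png

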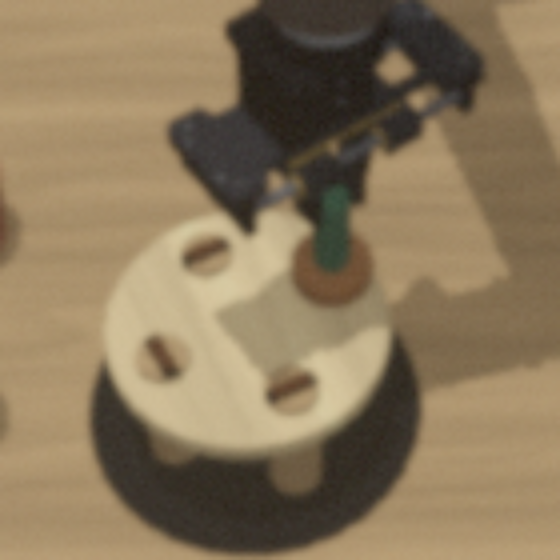

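The foot reached 0.1225 m and stayed there while the force rose to about 20 N, which matches the stop at 0.123. I'll lift, level the tool and tap once more to be sure.

carry_out:
  commands: [4,0,-12,-0.008,0.011,0.005,0,0,0,0,0,0]

```text
time_s: 10.12
tcp_pos: [0.5622, 0.0005, 0.1799]
ee_rot: [[-0.816, -0.578, 0.002], [-0.578, 0.816, -0.0], [-0.001, -0.001, -1.0]]
wrist_force: [-0.3, 0.4, -1.7]
gripper_width: 0.287
```

```bash
python3 plan.py 0.561 0.0 0.169 125 1
```

```text
t 10.125 p [5.622e-01 5.000e-04 1.799e-01] yh 125.32518386894911 z [ 1.6e-03 -2.0e-04 -1.0e+00] F [-0.34  0.42 -1.7 ] g 0.287494632283974 q [ 16.6  16.   -8.9   0.  -64.9 -71.3]
1.3, 0.3, 10.9, -0.001, 0.001, 0.006,
```

carry_out:
  commands: [1,0,9,0,0.001,0,0,0,6,0,0,0,0,0,6,0,0,0]

```text
time_s: 10.5
tcp_pos: [0.5656, -0.0008, 0.166]
ee_rot: [[-0.814, -0.581, 0.012], [-0.581, 0.814, -0.004], [-0.008, -0.01, -1.0]]
wrist_force: [-7.1, 1.2, 31.7]
gripper_width: 0.287
```

carry_out:
  commands: [0,0,7,0,0.002,0,0,0,7,0,0.002,0]

```text
time_s: 10.75
tcp_pos: [0.5728, -0.0006, 0.1657]
ee_rot: [[-0.81, -0.585, 0.031], [-0.586, 0.81, -0.008], [-0.02, -0.024, -1.0]]
wrist_force: [-4.6, 4.3, 22.7]
gripper_width: 0.293
```

At 32 N it doesn't move, so the wedge is at its stop. Lifting now and levelling the tool.

carry_out:
  commands: [5,0,-20,-0.012,0.02,0.005,4,0,-30,-0.012,0.01,0,0,0,-20,0,0,0,0,0,0,0,0,0]

```text
time_s: 11.25
tcp_pos: [0.5633, -0.005, 0.2337]
ee_rot: [[-0.813, -0.582, -0.013], [-0.582, 0.814, -0.006], [0.014, 0.003, -1.0]]
wrist_force: [-0.5, 0.2, -1.2]
gripper_width: 0.287
```

```bash
python3 plan.py 0.628 0.303 0.235 136 10
```

```text
t 11.25 p [ 0.5633 -0.005   0.2337] yh 125.55841988493987 z [-0.0133 -0.0055 -0.9999] F [-0.48  0.18 -1.17] g 0.2871469279030308 q [ 16.   14.7  -3.    0.1 -73.1 -70.5]
-23.2, 21.3, -0.4, 0.0, -0.001, -0.018,
-23.6, 20.9, -0.4, 0.0, -0.001, -0.018,
-23.9, 20.4, -0.3, 0.0, -0.001, -0.018,
-24.3, 20.0, -0.3, 0.0, -0.001, -0.018,
-24.7, 19.6, -0.3, 0.0, -0.001, -0.018,
```

carry_out:
  commands: [-23,21,0,0,-0.003,-0.018,-24,21,0,0,-0.003,-0.018,-24,20,0,0,-0.003,-0.018,-24,20,0,0,-0.003,-0.018,-25,20,0,0,-0.001,-0.018]

```text
time_s: 11.88
tcp_pos: [0.5921, 0.1505, 0.2205]
ee_rot: [[-0.759, -0.65, -0.02], [-0.65, 0.76, -0.001], [0.016, 0.012, -1.0]]
wrist_force: [0.0, -0.5, -1.3]
gripper_width: 0.289
```

```bash
python3 - <<'E'
from h import *
for n in('scene','wrist','top'):
    im=capture(n);cv2.imwrite(f'pics/{n}6.png',im[:,:,::-1])
    if n=='scene': A=cv2.resize(im[190:290,205:305],(400,400),interpolation=2)
    if n=='top': cv2.imwrite('pics/z6.png',np.hstack([cv2.resize(im[150:250,270:370],(400,400),interpolation=2),A])[:,:,::-1])
E
python3 plan.py 0.628 0.303 0.235 136 5
```

```text
t 12.025 p [0.592  0.1508 0.2201] yh 130.65294964013106 z [-0.0208 -0.002  -0.9998] F [-0.55 -0.69 -1.95] g 0.2894889822696089 q [ 29.2  20.1   3.   -0.5 -74.  -78.4]
-25.2, 18.4, -3.2, 0.003, -0.003, -0.019,
-25.6, 17.9, -3.1, 0.003, -0.003, -0.019,
-25.9, 17.5, -3.1, 0.003, -0.003, -0.019,
-26.3, 17.0, -3.1, 0.003, -0.003, -0.019,
-26.6, 16.5, -3.0, 0.003, -0.003, -0.019,
```

View pics/z6.png

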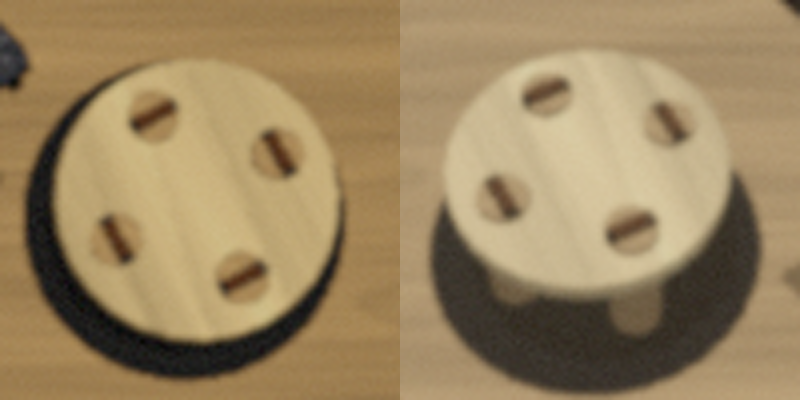

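View pics/wrist6.png

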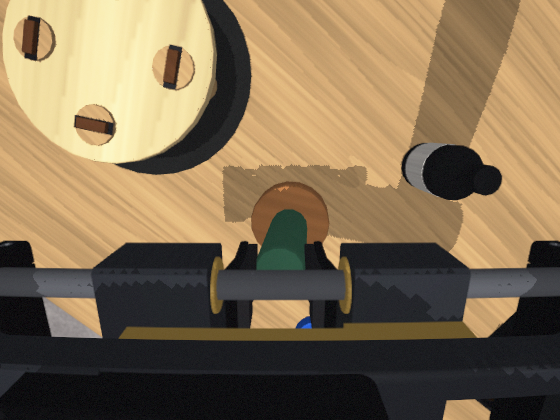

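View pics/scene6.png

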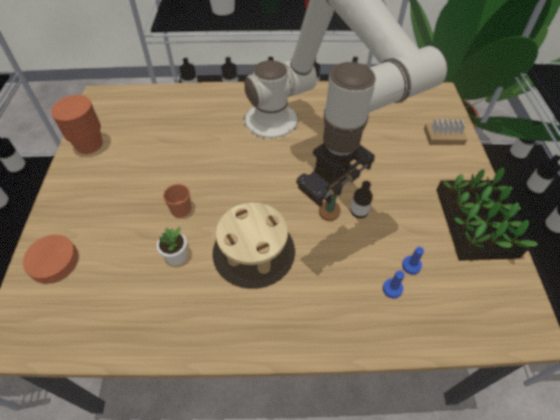

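The wedge now looks like the other three, at scene crop (668,122). The tamper is still held, with its foot leaning slightly to (290,220) in the wrist view. I'll carry it back to its original spot.

carry_out:
  commands: [-25,18,-5,0.003,-0.008,-0.019,-26,18,-5,0.003,-0.005,-0.019,-26,17,-5,0.003,-0.003,-0.019,-26,17,-5,0.003,-0.003,-0.019,-27,16,-5,0.003,-0.003,-0.019]

```text
time_s: 12.65
tcp_pos: [0.6274, 0.2989, 0.2372]
ee_rot: [[-0.697, -0.717, -0.006], [-0.717, 0.697, -0.005], [0.007, 0.001, -1.0]]
wrist_force: [-0.3, -0.1, -1.5]
gripper_width: 0.288
```

```bash
python3 plan.py 0.628 0.303 0.13 136 5
```

```text
t 12.65 p [0.6274 0.2989 0.2372] yh 135.8191200390145 z [-0.0055 -0.0049 -1.    ] F [-0.33 -0.15 -1.54] g 0.2884477566520773 q [ 38.8  27.9  17.4   0.  -79.9 -83. ]
-0.8, 0.5, 21.4, 0.0, -0.001, -0.001,
-0.8, 0.5, 21.4, 0.0, -0.001, -0.001,
-0.8, 0.5, 21.4, 0.0, -0.001, -0.001,
-0.7, 0.5, 21.4, 0.0, -0.001, -0.001,
-0.7, 0.5, 21.4, 0.0, -0.001, -0.001,
```

carry_out:
  commands: [-1,0.5,30,0,-0.001,0,-1,0.5,35,0,-0.001,0,0,0.5,35,0,-0.001,0,0,0.5,35,0,-0.001,0,0,0,0,0,0,0]

```text
time_s: 13.28
tcp_pos: [0.6246, 0.2977, 0.0913]
ee_rot: [[-0.699, -0.716, -0.011], [-0.715, 0.699, -0.008], [0.013, 0.003, -1.0]]
wrist_force: [-0.8, -0.3, -0.9]
gripper_width: 0.29
```

```bash
python3 - <<'E'
from h import *
for n in('wrist','scene'):
    im=capture(n)
    if n=='scene': im=cv2.resize(im[170:310,330:470],(560,560),interpolation=1)
    cv2.imwrite(f'pics/{n}7.png',im[:,:,::-1])
E
python3 plan.py 0.628 0.303 0.05 136 2
```

```text
t 13.375 p [0.6277 0.2995 0.0961] yh 135.74326786026046 z [-0.0027 -0.0032 -1.    ] F [ 0.12  0.14 -1.9 ] g 0.2900052189143132 q [ 38.8  32.6   5.    0.1 -62.7 -83.1]
-1.4, 1.1, 23.0, -0.0, -0.002, -0.002,
-1.4, 1.1, 23.1, -0.0, -0.002, -0.002,
```

View pics/wrist7.png

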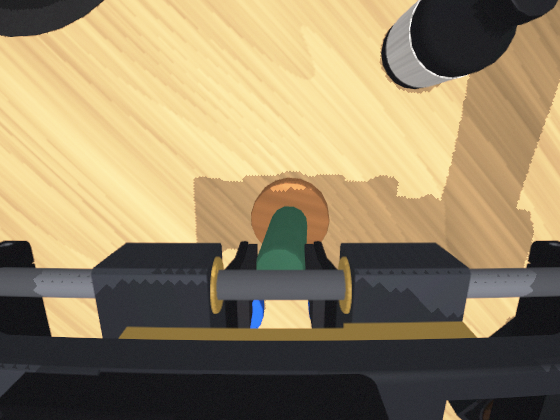

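View pics/scene7.png

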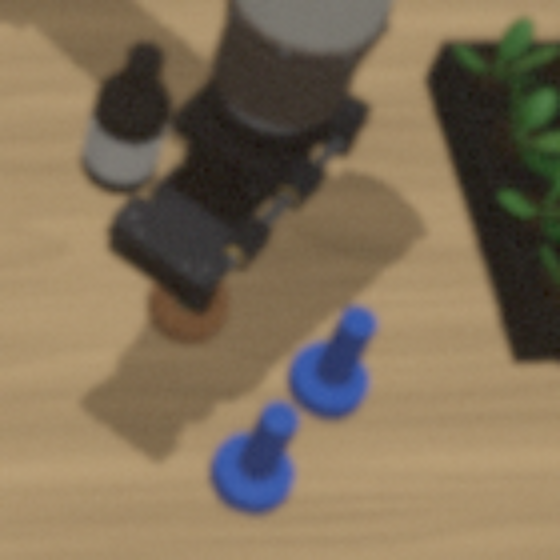

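Run:
```python
import cv2,numpy as np
A=[cv2.resize(cv2.imread(f'pics/{n}.png')[170:280,235:340],(400,420),interpolation=2) for n in('w3','wrist7')]
cv2.imwrite('pics/z7.png',np.hstack(A))
```

```text
(no output)
```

View pics/z7.png

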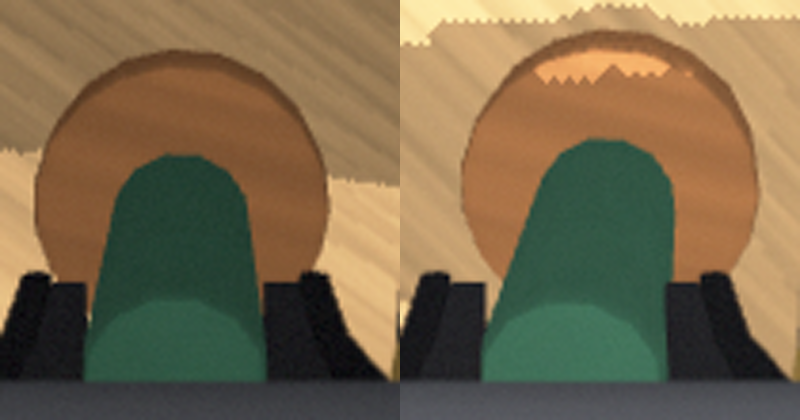

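Compared with the earlier view, the handle leans about 4.7° about tool x and roughly 2° about tool y inside the grip. I'll counter-rotate the tool to stand the tamper upright before lowering it.

carry_out:
  commands: [0,0,0,0.08,-0.035,0,0,0,0,0,0,0]

```text
time_s: 13.62
tcp_pos: [0.6304, 0.3001, 0.1005]
ee_rot: [[-0.697, -0.712, 0.087], [-0.716, 0.697, -0.031], [-0.038, -0.084, -0.996]]
wrist_force: [0.2, -0.2, -1.6]
gripper_width: 0.289
```

Run:
```python
from h import *
s=sense();R=s['ee_rot'];print(s['tcp_pos'],R[:,2],'\n20mm down in tool:',R.T@[0,0,-20],'corr to .628,.303',R.T@(np.array([.628,.303,s['tcp_pos'][2]])-s['tcp_pos'])*1000)
for n in('scene',):
    im=capture(n)
    im=cv2.resize(im[170:310,330:470],(560,560),interpolation=1)
    cv2.imwrite(f'pics/{n}8.png',im[:,:,::-1])
```

```text
[0.63044814 0.30006606 0.10051543] [ 0.08675844 -0.03092137 -0.99574939] 
20mm down in tool: [ 0.76890643  1.67393139 19.91498774] corr to .628,.303 [-0.39662832  3.78843    -0.30311853]
```

View pics/scene8.png

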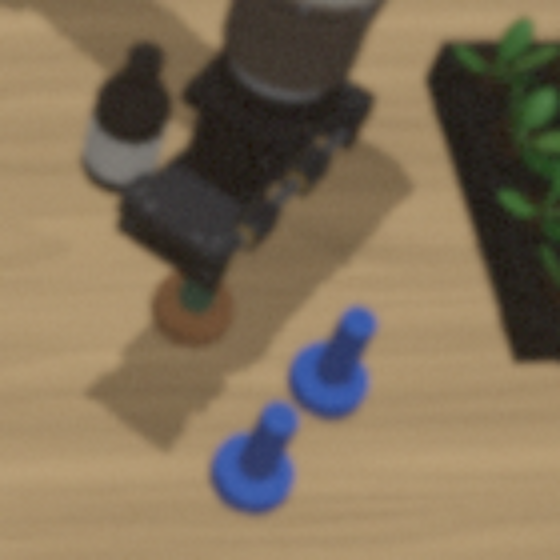

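carry_out:
  commands: [0.5,3,20,0,0,0,1,1.5,17,0,0,0,0,0.5,6,0,0,0,0,0,0,0,0,0]

```text
time_s: 14.18
tcp_pos: [0.6358, 0.3032, 0.0618]
ee_rot: [[-0.698, -0.71, 0.095], [-0.715, 0.699, -0.023], [-0.05, -0.084, -0.995]]
wrist_force: [0.1, 0.3, -1.1]
gripper_width: 0.294
```

Run:
```python
from h import *
s=sense();R=s['ee_rot'];print(s['tcp_pos'],R[:,2],s['wrist_force'])
for n in('wrist','scene',):
    im=capture(n)
    if n=='scene': im=cv2.resize(im[170:310,330:470],(560,560),interpolation=1)
    cv2.imwrite(f'pics/{n}9.png',im[:,:,::-1])
```

```text
[0.63581451 0.30319781 0.06183248] [ 0.09488246 -0.02284846 -0.99522624] [ 0.07500315  0.25111463 -1.14907728]
```

View pics/scene9.png

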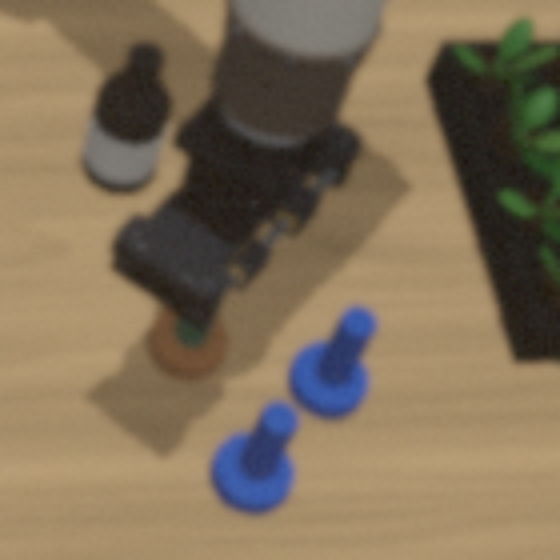

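View pics/wrist9.png

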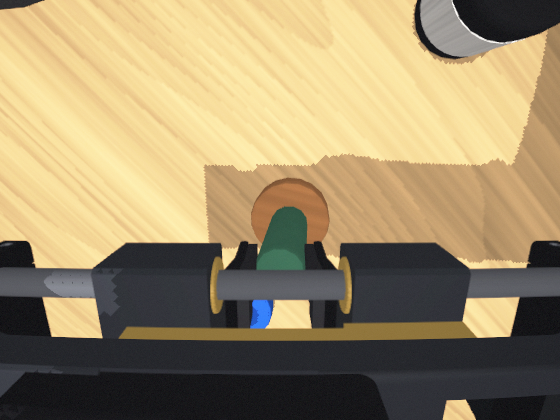

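carry_out:
  commands: [4.5,5.5,10,0,0.011,0,0,0,0,0,0,0]

```text
time_s: 14.52
tcp_pos: [0.6296, 0.304, 0.0517]
ee_rot: [[-0.699, -0.71, 0.088], [-0.714, 0.699, -0.03], [-0.04, -0.084, -0.996]]
wrist_force: [0.2, -0.5, -1.5]
gripper_width: 0.29
```

carry_out:
  commands: [0,0,3,0,0,0,0,0,0,0,0,0]

```text
time_s: 14.78
tcp_pos: [0.63, 0.3042, 0.0488]
ee_rot: [[-0.698, -0.71, 0.089], [-0.715, 0.699, -0.03], [-0.041, -0.084, -0.996]]
wrist_force: [0.3, 0.2, -2.1]
gripper_width: 0.291
```

carry_out:
  commands: [0,0.2,2.5,0,0,0,0,0,0,0,0,0]

```text
time_s: 15.02
tcp_pos: [0.6302, 0.3043, 0.0464]
ee_rot: [[-0.698, -0.71, 0.089], [-0.715, 0.699, -0.03], [-0.041, -0.084, -0.996]]
wrist_force: [0.2, -0.1, -2.0]
gripper_width: 0.294
```

carry_out:
  commands: [0,0.2,2,0,0,0,0,0,0,0,0,0]

```text
time_s: 15.28
tcp_pos: [0.6304, 0.3044, 0.0443]
ee_rot: [[-0.698, -0.71, 0.089], [-0.715, 0.699, -0.03], [-0.041, -0.084, -0.996]]
wrist_force: [-0.2, 0.2, -2.2]
gripper_width: 0.289
```

carry_out:
  commands: [0,0.1,1.5,0,0,0,0,0,0,0,0,0]

```text
time_s: 15.52
tcp_pos: [0.6307, 0.3046, 0.0432]
ee_rot: [[-0.698, -0.71, 0.09], [-0.715, 0.699, -0.029], [-0.042, -0.085, -0.996]]
wrist_force: [-0.5, -0.4, -1.1]
gripper_width: 0.292
```

carry_out:
  commands: [0,0.1,1.5,0,0,0,0,0,0,0,0,0]

```text
time_s: 15.78
tcp_pos: [0.6314, 0.3051, 0.0433]
ee_rot: [[-0.698, -0.711, 0.092], [-0.715, 0.698, -0.028], [-0.044, -0.085, -0.995]]
wrist_force: [0.3, -1.3, -1.7]
gripper_width: 0.292
```

carry_out:
  commands: [0.5,0.2,3,0,0.003,0,0,0,0,0,0,0]

```text
time_s: 16.02
tcp_pos: [0.6324, 0.3057, 0.0435]
ee_rot: [[-0.697, -0.711, 0.093], [-0.716, 0.698, -0.029], [-0.045, -0.087, -0.995]]
wrist_force: [0.6, -0.4, -2.4]
gripper_width: 0.289
```

Run:
```python
from h import *
s=sense();R=s['ee_rot'];print(s['tcp_pos'],R[:,2],s['wrist_force'],s['moment'])
for n in('wrist','scene',):
    im=capture(n)
    if n=='scene': im=cv2.resize(im[170:310,330:470],(560,560),interpolation=1)
    cv2.imwrite(f'pics/{n}10.png',im[:,:,::-1])
```

```text
[0.63235322 0.30570472 0.043489  ] [ 0.09326564 -0.02890011 -0.99522174] [ 0.62991402 -0.37283166 -2.37373324] [ 0.18277413  0.14422103 -0.0293395 ]
```

View pics/scene10.png

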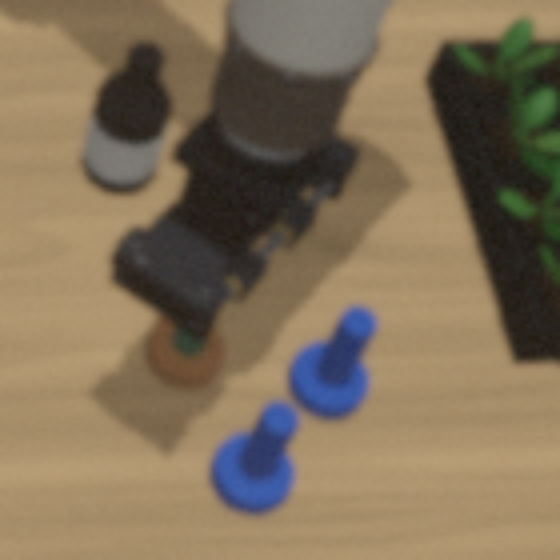

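View pics/wrist10.png

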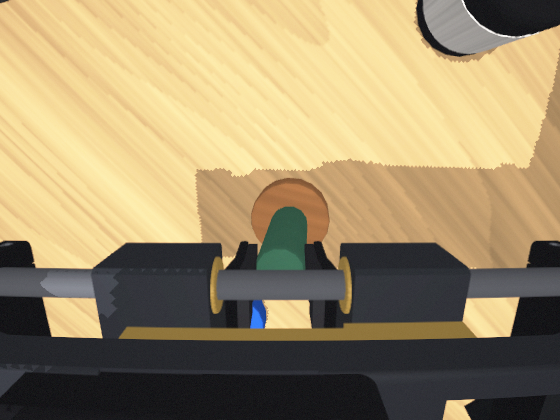

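carry_out:
  commands: [0,0.2,3,0,0,0]

```text
time_s: 16.25
tcp_pos: [0.6334, 0.3061, 0.0431]
ee_rot: [[-0.696, -0.712, 0.096], [-0.717, 0.697, -0.029], [-0.046, -0.089, -0.995]]
wrist_force: [-6.4, -1.3, 18.9]
gripper_width: 0.29
```

It's on the bench: a push reads 19 N and the tool doesn't move down. I'll relax the push, then release.

carry_out:
  commands: [0,0,0,0,0,0,0,0,0,0,0,0]

```text
time_s: 16.5
tcp_pos: [0.6334, 0.3061, 0.043]
ee_rot: [[-0.696, -0.712, 0.096], [-0.717, 0.697, -0.029], [-0.046, -0.089, -0.995]]
wrist_force: [0.1, -0.3, 0.9]
gripper_width: 0.289
```

carry_out:
  commands: [0,0,0,0,0,0,0,0,0,0,0,0,0,0,0,0,0,0]
  grip: 40

```text
time_s: 16.88
tcp_pos: [0.6333, 0.3057, 0.0417]
ee_rot: [[-0.696, -0.712, 0.095], [-0.716, 0.697, -0.03], [-0.045, -0.089, -0.995]]
wrist_force: [1.2, -0.5, 0.6]
gripper_width: 0.446
```

carry_out:
  commands: [0,0,0,0,0,0,0,0,0,0,0,0,0,0,0,0,0,0,0,0,0,0,0,0,0,0,0,0,0,0]
  grip: 87

```text
time_s: 17.5
tcp_pos: [0.6334, 0.3056, 0.0414]
ee_rot: [[-0.696, -0.712, 0.095], [-0.716, 0.697, -0.03], [-0.045, -0.089, -0.995]]
wrist_force: [-0.5, 0.2, -0.6]
gripper_width: 0.939
```

```bash
python3 - <<'E'
from h import *
for n in('wrist','scene',):
    im=capture(n)
    if n=='scene': im=cv2.resize(im[170:310,330:470],(560,560),interpolation=1)
    cv2.imwrite(f'pics/{n}11.png',im[:,:,::-1])
E
python3 plan.py 0.628 0.303 0.16 136 5
```

```text
t 17.6 p [0.6334 0.3057 0.0415] yh 135.58787615701993 z [ 0.0946 -0.0299 -0.9951] F [ 0.23 -0.14  0.25] g 0.9740802954232148 q [ 41.3  33.9  -3.8   6.4 -49.5 -89.6]
0.1, -1.7, -23.7, -0.018, 0.009, -0.001,
0.3, -1.3, -23.7, -0.018, 0.009, -0.001,
0.5, -0.9, -23.7, -0.018, 0.009, -0.001,
0.7, -0.4, -23.7, -0.018, 0.009, -0.001,
0.9, -0.0, -23.7, -0.018, 0.009, -0.001,
```

View pics/wrist11.png

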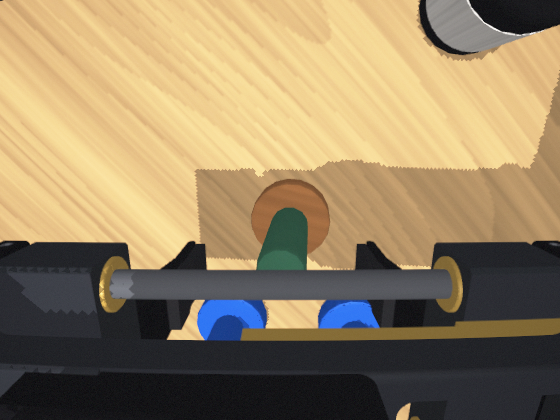

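The tamper is standing free between the open fingers, with its foot at (290,216). I'll retract upward and level the tool slowly.

carry_out:
  commands: [0,-1.5,-20,-0.018,0.009,0,0,-1,-24,-0.018,0.009,0,0.5,-1,-24,-0.018,0.009,0,0.5,-0.5,-30,-0.018,0.009,0,1,0,-40,-0.018,0.009,0]

```text
time_s: 18.23
tcp_pos: [0.6251, 0.3023, 0.1782]
ee_rot: [[-0.698, -0.716, -0.013], [-0.716, 0.698, -0.004], [0.012, 0.006, -1.0]]
wrist_force: [0.3, -0.3, -0.3]
gripper_width: 1.004
```

carry_out:
  commands: [0,0,-40,0,0,0,40,0,-20,0,0,0,40,0,0,0,0,0,40,0,0,0,0,0,0,0,0,0,0,0]

```text
time_s: 18.85
tcp_pos: [0.5419, 0.215, 0.2457]
ee_rot: [[-0.698, -0.716, -0.005], [-0.716, 0.698, 0.001], [0.003, 0.004, -1.0]]
wrist_force: [-0.2, -0.5, 0.3]
gripper_width: 0.999
```

Run:
```python
from h import *
for n in('scene','top'):
    im=capture(n);cv2.imwrite(f'pics/{n}12.png',im[:,:,::-1])
print(sense()['time_s'],sense()['wrist_force'])
a=cv2.imread('pics/top12.png');b=cv2.imread('pics/scene12.png')
C=cv2.resize(a[140:215,145:220],(300,300),interpolation=2);D=cv2.resize(b[230:305,360:435],(300,300),interpolation=2)
cv2.imwrite('pics/z12.png',np.hstack([C,D]))
```

```text
18.95 [-0.01057056  0.73135307  0.4344157 ]
```

View pics/scene12.png

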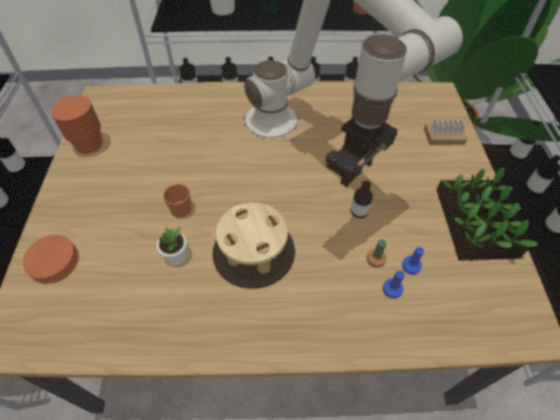

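View pics/z12.png

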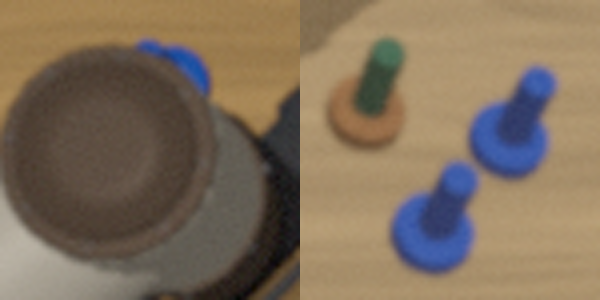

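View pics/top12.png

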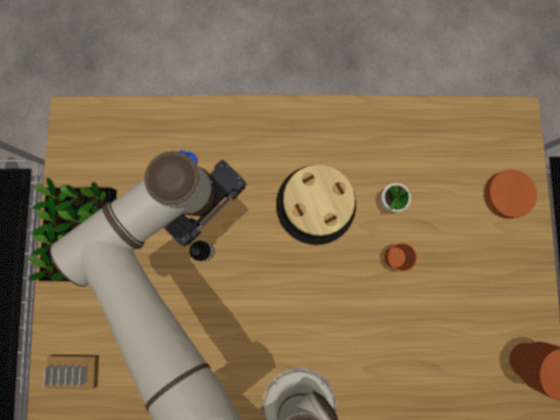

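The tamper stands upright at its original spot, with its foot at scene (377,257). The blue look-alikes, bottle, pot and succulent haven't moved, and the wedge is level with the other three. Handing in.

```bash
python3 -c "
from station import *
print(finish_job())"
```

```text
the job is handed in; nothing more can be done
None
```

The wedge is down at its stop and the tamper is back on the bench, upright and released, within a few millimetres of where it started. I handed the job in at about 19 s.

- **Wedge:** I pushed it down with the tamper's foot until the foot stopped at about 0.123 m above the bench, where the force rose to about 20 N. I then lifted off, levelled the tool and tapped again. At about 32 N it sank no further beyond a millimetre or so of give in the grip. Afterwards the wedge looked the same as the other three in the scene, top and wrist pictures.
- **Tamper:** It leaned about 5° in the grip during the second tap. I turned the tool back to level it, and lowered it until a push read 19 N with no further downward movement. Then I released it and backed the gripper away. The last scene picture shows it upright.
- **Bystanders:** The pot, bottle, succulent and two blue look-alikes show no movement in the last scene picture. The top camera's view of the tamper was blocked by the arm at the end, so its upright stance rests on the scene camera alone.
- **Measurements that disagreed:** The cameras differed by 4–8 mm on the tamper and up to about 7 mm on the wedge. The foot's 29 mm radius covered that.

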